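Put the three cups back on their own coasters

ROBOT

A 6-joint arm with a two-finger parallel gripper is mounted at the origin on the work surface. World frame = base frame: x ahead of the robot, y to its left, z up, the work surface at z = 0. Lengths are in m, angles in rad, forces in N, time in s.
With the tool pointing down it reaches from about 0.3 to 0.775 m from the base axis. Payload 14.6 kg.
Tool frame: the origin (TCP) lies on the centre line of the jaws, within the pads' length; the fingertips stand 11 mm ahead of it and the grasp point (between the pads) lies 8 mm behind it; y points along the fingers, x is the direction in which the jaws open and shut, and the axes are right-handed (so a half turn about y gives the same grasp; the last joint's range is limited). The gripper opens to 94 mm and grips with 3 to 60 N. Pads are 16 mm wide; open, the fingers measure 119 mm over their backs; the gripper's body (75 mm by 177 mm) begins 78 mm behind the grasp point.
Start: joints at [1.241, 0.3, 1.521, -0, 1.321, -0.067], TCP at [0.143, 0.531, 0.216] pointing down, gripper open.
Joint ranges: [-3.03, 3.03], [-0.79, 2.21], [0.23, 2.52], [-1.04, 4.18], [0, 3.07], [-2.55, 2.55]. Speed limits (rad/s): [2.22, 2.22, 2.57, 3.14, 3.14, 3.14].

INTERFACE

Orientations are given as [roll, pitch, yaw] about the fixed x, y, z axes, in that order (R = Rz(yaw) Ry(pitch) Rx(roll)).
In Python, from station import ctrl, imaging gives the robot as it stands. The module is installed in compiled form; this text tells all that it offers.
- The arm moves only by the tool apply_moves, never from a script. Its argument "deltas" is a list of rows, each an object with "dp": the shift along the tool's x, y, z in m, a list of three; "roll": the turn about the tool's y in rad; "grip": the closure, from -1 (fully open) to 1 (shut). In form: [{"dp": [tx, ty, tz], "roll": roll, "grip": grip}, ...]. A call has 1 to 10 rows; each row shifts and turns the commanded pose from where the row before left it, along the tool's axes as they then stand; what a row does not reach is not made up. A row lasts 1/8 s, in which the tool goes at most 62.5 mm and 10.7 degrees, less where a joint would pass 70% of its speed; a pose out of reach is approached as far as the arm can. A call with a gripper value outside its range is refused whole. The fingers move at their own pace and stop on an object; "newtons" is the grip in N (left out, the last holds). Time passes only in rows, so rows that do not move let the fingers close. It gives the time, the measured TCP pose, the force and the opening at its end, in the units of the state.
- ctrl.get_obs(): the state, without advancing time (a new reading comes with each control period).
- imaging.camera(name): name is "scene" or "top" or "wrist"; returns the picture (400x640x3 uint8, blue, green, red); there is no depth.
- imaging.camera_info(name): a dict with "K" (3x3 intrinsics, pixels), "D" ([k1, k2, p1, p2, k3] as OpenCV has them; the pictures are not rectified), "world_from_camera" (4x4, takes a point from camera to world coordinates). Camera axes: x right, y down, z forward; pixel columns grow to the right and rows downward; lengths in m; the calibration is good to about 2 mm. A picture is of the moment at which its call begins: read the wrist's pose just before it. camera_info takes no time and is no camera call; for the wrist camera it gives the pose at the moment of the call.
- ctrl.hand_in(): hands the job in, once; it reports no verdict.
The state is a dict: "time_s": time; "qpos": joint angles; "joint_vel": joint speeds; "tau": joint torques, N m; "ee_pos": TCP position; "eef_rot": TCP orientation; "force": force on the tool from outside, world axes, zero at the start; "moment": the same for the moment, N m; "grip_width": finger opening in m.
Only numpy, scipy, OpenCV 4.12 (cv2) and the standard library are available. Lean on these libraries where they do the work, as an engineer would, in place of code of your own. Each camera call takes 0.05 s, during which the arm holds its last target. There are 200 camera calls.

TASK

The three porcelain cups on the turntable are all standing on each other's coasters. Put each one upright in the middle of its own: the tall narrow cup on the round coaster, the low wide cup on the square coaster, and the lidded cup on the plum-blossom coaster; the bare oblong board is free for putting a cup aside meanwhile. Set the porcelain down gently without dropping or tipping it, and leave the glass pitcher, the teapot and the clay tea pet where they are.

Things in the scene. Friction and masses are not known exactly. Their poses are not given: they have to be found in the camera images.
- tall_cup_mid (a point): centre, half-way up, of the tall narrow white porcelain cup: open, straight-sided, no handle, 42 mm in diameter and 76 mm high (the point is 38 mm above its underside); z is up along its axis. Loose, about 0.1 kg. Belongs on the round coaster.
- low_cup_mid (a point): centre, half-way up, of the low wide white porcelain cup: open, no handle, 61 mm in diameter at the foot, 66 mm at the rim, 46 mm high, wall 3 mm (the point is 23 mm above its underside); z is up along its axis. Loose, about 0.1 kg. Belongs on the square coaster.
- lidded_cup_mid (a point): centre, half-way up, of the white porcelain cup closed by a domed lid with a small knob (one piece, the lid stays on), no handle: body 64 mm in diameter between 28 and 50 mm above its underside, lid edge 67 mm in diameter at 52 to 56 mm, 80 mm high over the knob (the point is 40 mm above its underside); z is up along its axis. Loose, about 0.2 kg. Belongs on the plum-blossom coaster.
- round_coaster: round bamboo coaster, 100 mm in diameter, 8 mm thick, fixed on the turntable; origin at the centre of its underside, z up, so its top is 8 mm above the origin.
- square_coaster: square bamboo coaster, 94 x 94 mm, 8 mm thick, fixed on the turntable; origin at the centre of its underside, z up, so its top is 8 mm above the origin.
- blossom_coaster: bamboo coaster shaped like a plum blossom with five round petals, 114 mm across the petals, 8 mm thick, fixed on the turntable; origin at the centre of its underside, z up, so its top is 8 mm above the origin.
- spare_board: bare oblong bamboo board, 76 x 124 mm (the long way along its y), empty at the start: the free spot for putting a cup aside. It is 8 mm thick, fixed on the turntable; origin at the centre of its underside, z up, so its top is 8 mm above the origin.
- pitcher: glass pitcher in the middle of the round turntable, among the coasters (which lie about 122 mm from it, a quarter turn apart); 62 mm in diameter, 92 mm high, its handle reaching 52 mm from the axis on its -x side and its spout 41 mm on its +x side, both pointing between coasters; origin at the centre of its underside. The turntable is 390 mm in diameter, its top 20 mm above the table, and it does not turn. Leave the pitcher alone.
- teapot: purple clay teapot on the table left of the turntable (+y), body 96 mm in diameter, 84 mm high, spout to +x and handle to -x, 160 mm long in all; origin at the centre of its underside. Leave it alone.
- tea_pet: small clay toad figure on the table right of the turntable (-y), 56 mm across, 53 mm high; origin at the centre of its underside. Leave it alone.
There are look-alikes about, which are no part of the job. Leave any pink look-alike of the part that bears low_cup_mid alone. Leave any purple look-alike of the part that bears tall_cup_mid alone.

How it is judged:
At the end, for the whole second after the job is handed in: The tall cup stands on the round coaster, the low cup on the square one and the lidded cup on the plum-blossom one, each within 15 mm of the coaster's centre, resting on it (height within 6 mm), upright within 6 degrees, released and at rest (horizontal distance between tall_cup_mid and round_coaster below 0.015 m and z of tall_cup_mid in the frame of round_coaster between 0.04 and 0.052 m and angle between each of tall_cup_mid, low_cup_mid, lidded_cup_mid's own z axis and vertical below 0.1 rad and linear speed of each of tall_cup, low_cup, lidded_cup below 0.02 m/s and contact force between the fingers and tall_cup below 0.05 N and horizontal distance between low_cup_mid and square_coaster below 0.015 m and z of low_cup_mid in the frame of square_coaster between 0.025 and 0.037 m and contact force between the fingers and low_cup below 0.05 N and horizontal distance between lidded_cup_mid and blossom_coaster below 0.015 m and z of lidded_cup_mid in the frame of blossom_coaster between 0.042 and 0.054 m and contact force between the fingers and lidded_cup below 0.05 N); the robot touches nothing.
It fails at once if a cup is tipped over (more than 35 degrees) (angle between any of tall_cup_mid, low_cup_mid, lidded_cup_mid's own z axis and vertical above 0.61 rad).
It fails at once if a cup is dropped or thrown (falls free for more than about 25 mm) ((linear speed of tall_cup above 0.7 m/s and contact force between the fingers and tall_cup below 0.02 N) or (linear speed of low_cup above 0.7 m/s and contact force between the fingers and low_cup below 0.02 N) or (linear speed of lidded_cup above 0.7 m/s and contact force between the fingers and lidded_cup below 0.02 N)).
It fails at once if the pitcher is shifted by more than 25 mm or tipped (distance of pitcher from where it was at the start of the episode above 0.025 m or angle between pitcher's own z axis and vertical above 0.5 rad).
It fails at once if the teapot is shifted by more than 25 mm or tipped (distance of teapot from where it was at the start of the episode above 0.025 m or angle between teapot's own z axis and vertical above 0.5 rad).
It fails at once if the tea pet is shifted by more than 25 mm or tipped (distance of tea_pet from where it was at the start of the episode above 0.025 m or angle between tea_pet's own z axis and vertical above 0.5 rad).
It also fails if it takes over 96 s, if anything falls off the work surface, if the arm or the gripper's body presses on something with over 40 N, if the wrist force passes 120 N, or if a joint passes its speed limit or range.

## Working session

There is one attempt and no reset: what is moved stays moved. The work goes in short steps, Python scripts to look and compute and a tool call to move; the robot and the scene stay as the last step left them, time stands still between calls to the robot, and variables do not carry over. Pictures are saved under pics/ and viewed, about 12 in all and at most 16, crops included, and the job is handed in when it is done.

Besides the shell and the picture viewer there is one more tool, called as name([rows], argument=value, ...), one row to a line, values as JSON. apply_moves: Moves the arm, as the interface text tells. Its arguments: {"type":"object","properties":{"deltas":{"type":"array"},"newtons":{"type":"number"}},"required":["deltas"]}

```bash
mkdir -p pics
python3 - <<'E'
from station import ctrl, imaging
import cv2,numpy as np
print(ctrl.get_obs())
for n in("scene","top","wrist"):
    cv2.imwrite(f"pics/{n}0.png",imaging.camera(n)); i=imaging.camera_info(n); print(n,np.round(i["K"],1).tolist(),i["D"],np.round(i["world_from_camera"],4).tolist())
E
```

```text
{'time_s': 0.0, 'qpos': array([ 1.24141634e+00,  3.00490245e-01,  1.52158274e+00, -3.97586197e-06,
        1.32069847e+00, -6.65912027e-02]), 'joint_vel': array([-0.00065897, -0.00024632, -0.00026825, -0.00040393, -0.00148767,
       -0.00123462]), 'tau': array([ 1.99947266e-03, -5.31803834e+01, -3.52736521e+01,  7.09479419e-02,
        2.43659428e-02, -8.04113120e-05]), 'ee_pos': array([0.14279382, 0.5308804 , 0.21587512]), 'eef_rot': array([-1.57072173e+00,  1.17644232e-03,  1.30800858e+00]), 'force': array([1.02578543, 0.0941714 , 0.74788638]), 'moment': array([-0.0488645 , -0.02148975,  0.08490036]), 'grip_width': 0.09404475197556186}
scene [[434.5, 0.0, 324.5], [0.0, 434.5, 205.7], [0.0, 0.0, 1.0]] [-0.05982404  0.          0.          0.          0.        ] [[-0.7372, 0.3505, -0.5777, 1.1785], [0.6755, 0.4022, -0.618, 0.6344], [0.0157, -0.8458, -0.5333, 0.6126], [0.0, 0.0, 0.0, 1.0]]
top [[432.7, 0.0, 327.5], [0.0, 432.7, 195.3], [0.0, 0.0, 1.0]] [-0.08506089  0.          0.          0.          0.        ] [[-0.1402, -0.9652, 0.2208, 0.4092], [-0.9901, 0.1362, -0.033, 0.0343], [0.0018, -0.2233, -0.9748, 0.9695], [0.0, 0.0, 0.0, 1.0]]
wrist [[312.3, 0.0, 326.0], [0.0, 312.3, 195.1], [0.0, 0.0, 1.0]] [-0.00328917  0.          0.          0.          0.        ] [[0.2596, 0.9361, 0.2374, 0.0739], [0.9657, -0.2517, -0.0637, 0.5487], [0.0001, 0.2458, -0.9693, 0.3834], [0.0, 0.0, 0.0, 1.0]]
```

View pics/top0.png

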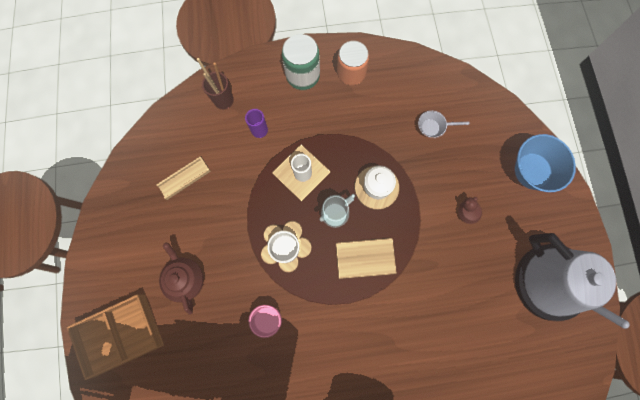

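View pics/scene0.png

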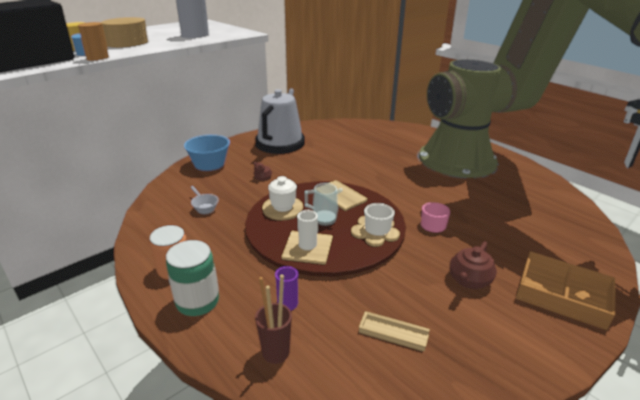

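```bash
cat > h.py <<'E'
import cv2,numpy as np
def ray(info,px):
    p=cv2.undistortPoints(np.float64([[px]]),np.array(info["K"]),np.array(info["D"]))[0,0]
    T=np.array(info["world_from_camera"]); return T[:3,3],T[:3,:3]@np.r_[p,1]
def onplane(info,px,z):
    o,d=ray(info,px); return (o+d*(z-o[2])/d[2])[:2]
def proj(info,P):
    T=np.linalg.inv(info["world_from_camera"])
    return cv2.projectPoints(np.float64(P).reshape(-1,3),cv2.Rodrigues(T[:3,:3])[0],T[:3,3],np.array(info["K"]),np.array(info["D"]))[0][:,0]
def rect(img,info,z,c,half,s):  # up=+x, left=+y ; s px per m
    n=int(2*half*s); g=np.arange(n)/s
    X=np.repeat((c[0]+half-g)[:,None],n,1);Y=np.repeat((c[1]+half-g)[None],n,0)
    m=proj(info,np.dstack([X,Y,np.full_like(X,z)])).reshape(n,n,2).astype(np.float32)
    return cv2.remap(img,m[...,0],m[...,1],cv2.INTER_LINEAR)
def topix(P,c,half,s): return ((c[1]+half-P[1])*s,(c[0]+half-P[0])*s)
def frompix(u,v,c,half,s): return (c[0]+half-v/s,c[1]+half-u/s)
E
python3 - <<'E'
from h import *; from station import imaging
i=imaging.camera_info("top"); im=cv2.imread("pics/top0.png")
for n,p,z in(("turntable",(333,218),.02),("sq",(301,174),.028),("round",(377,187),.028),("bloss",(286,247),.028),("board",(366,258),.028),("purple",(256,117),.07),("pink",(265,315),.05)): print(n,onplane(i,p,z).round(3))
c=onplane(i,(333,218),.02);print(c)
cv2.imwrite("pics/r0.png",rect(im,i,.028,c,.21,1400))
E
```

```text
turntable [ 0.571 -0.003]
sq [0.68  0.055]
round [ 0.626 -0.11 ]
bloss [0.521 0.108]
board [ 0.473 -0.061]
purple [0.813 0.137]
pink [0.384 0.167]
[ 0.57126085 -0.00277084]
```

View pics/r0.png

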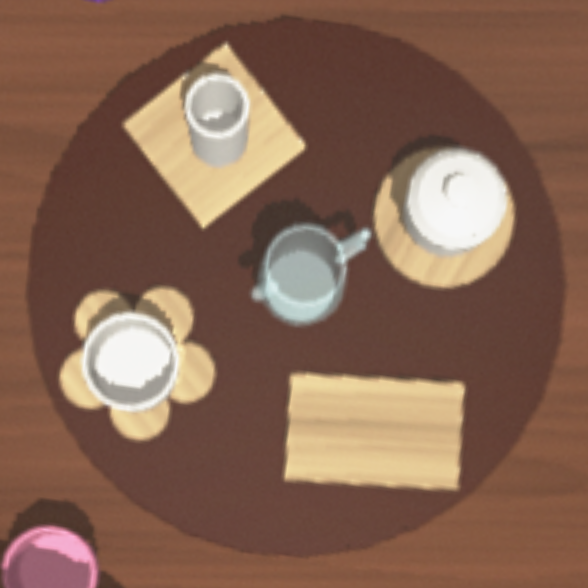

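apply_moves([
  {"dp": [-0.026, -0.006, -0.03], "roll": 0, "grip": -1},
  {"dp": [-0.026, -0.006, -0.03], "roll": 0, "grip": -1},
  {"dp": [-0.026, -0.006, -0.03], "roll": 0, "grip": -1},
  {"dp": [-0.026, -0.006, -0.03], "roll": 0, "grip": -1},
  {"dp": [-0.026, -0.006, -0.03], "roll": 0, "grip": -1},
  {"dp": [-0.026, -0.006, -0.03], "roll": 0, "grip": -1},
  {"dp": [-0.026, -0.006, -0.03], "roll": 0, "grip": -1},
  {"dp": [-0.026, -0.006, -0.03], "roll": 0, "grip": -1},
  {"dp": [-0.026, -0.006, -0.03], "roll": 0, "grip": -1},
  {"dp": [-0.026, -0.006, -0.03], "roll": 0, "grip": -1},
])

```text
time_s: 1.4
ee_pos: [0.3655, 0.2009, 0.2766]
eef_rot: [-1.571, 0.0, 1.308]
force: [-1.0, -0.1, -0.9]
grip_width: 0.0939
```

apply_moves([
  {"dp": [-0.026, -0.006, -0.03], "roll": 0, "grip": -1},
  {"dp": [-0.026, -0.006, -0.03], "roll": 0, "grip": -1},
  {"dp": [-0.026, -0.006, -0.03], "roll": 0, "grip": -1},
  {"dp": [-0.026, -0.006, -0.03], "roll": 0, "grip": -1},
  {"dp": [-0.026, -0.006, -0.03], "roll": 0, "grip": -1},
  {"dp": [-0.026, -0.006, -0.03], "roll": 0, "grip": -1},
  {"dp": [0, 0, 0], "roll": -0.13, "grip": -1},
  {"dp": [0, 0, 0], "roll": -0.13, "grip": -1},
  {"dp": [0, 0, 0], "roll": 0, "grip": -1},
])

```text
time_s: 2.52
ee_pos: [0.4983, 0.0047, 0.3122]
eef_rot: [-1.57, -0.0, 1.567]
force: [0.2, -0.4, 0.5]
grip_width: 0.0938
```

Run:
```python
from h import *; from station import ctrl,imaging
i=imaging.camera_info("wrist"); im=imaging.camera("wrist"); o=ctrl.get_obs()
print(o["time_s"],o["ee_pos"],o["eef_rot"])
np.save("w1.npy",i,allow_pickle=True)
cv2.imwrite("pics/w1.png",im)
cv2.imwrite("pics/r1.png",rect(im,i,.028,(.571,-.003),.21,1400))
```

```text
2.575 [0.49826676 0.00472608 0.31233096] [-1.57050580e+00  2.84223665e-05  1.56524896e+00]
```

View pics/r1.png

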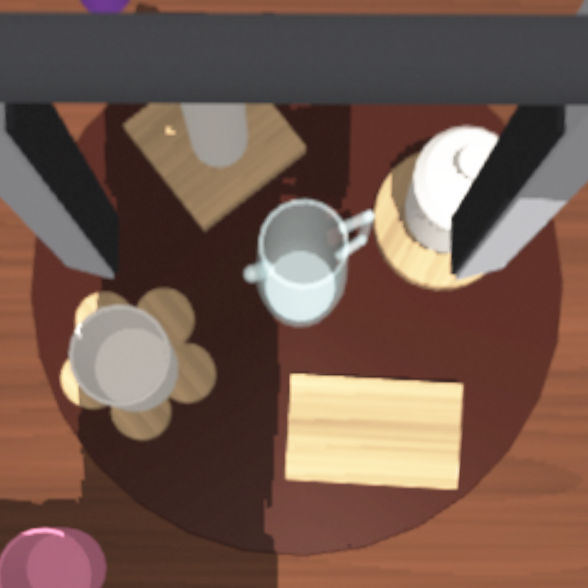

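Run:
```python
from h import *; from station import imaging
ims={"top":(cv2.imread("pics/top0.png"),imaging.camera_info("top")),"wrist":(cv2.imread("pics/w1.png"),np.load("w1.npy",allow_pickle=True).item())}
S=3000;H=.06;rows=[]
for cam in ims:
  r=[]
  for n,c,z,R in(("tall",(.683,.051),.104,.021),("low",(.5247,.1098),.074,.033),("lid",(.6246,-.1105),.082,.0335)):
    im,i=ims[cam]; a=rect(im,i,z,c,H,S)
    cv2.circle(a,(180,180),int(R*S),(0,0,255),1); cv2.drawMarker(a,(180,180),(0,0,255)); r.append(a[60:300,60:300])
  rows.append(np.hstack(r))
cv2.imwrite("pics/m.png",np.vstack(rows))
```

```text
(no output)
```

View pics/m.png

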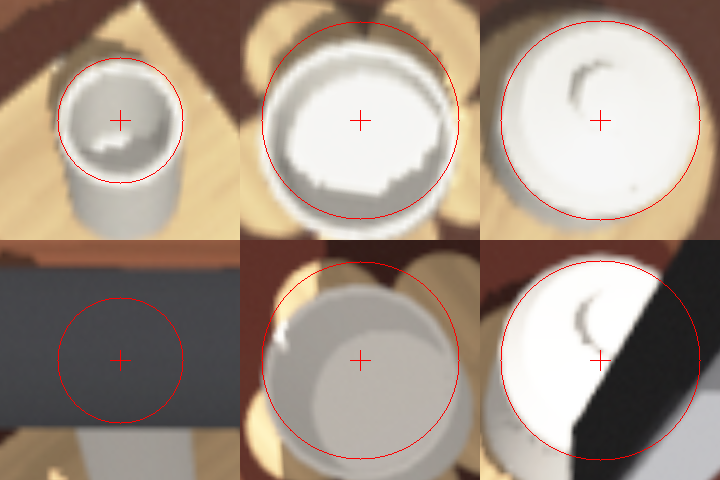

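apply_moves([
  {"dp": [0.0078, 0.02, -0.031], "roll": 0, "grip": -0.5},
  {"dp": [0.0078, 0.02, -0.031], "roll": 0, "grip": -0.5},
  {"dp": [0.0078, 0.02, -0.031], "roll": 0, "grip": -0.5},
  {"dp": [0.0078, 0.02, -0.031], "roll": 0, "grip": -0.5},
  {"dp": [0.0078, 0.02, -0.031], "roll": 0, "grip": -0.5},
  {"dp": [0.0078, 0.02, -0.03], "roll": 0, "grip": -0.5},
  {"dp": [0, 0, 0], "roll": 0, "grip": -0.5},
  {"dp": [0, 0, 0], "roll": 0, "grip": -0.5},
])

```text
time_s: 3.58
ee_pos: [0.6832, 0.0509, 0.193]
eef_rot: [-1.571, 0.0, 1.567]
force: [0.4, 0.2, -0.3]
grip_width: 0.0706
```

```bash
cat > go.py <<'E'
# usage: go.py x y z yaw : total tool-frame shift from the current pose
import sys,numpy as np; from station import ctrl
o=ctrl.get_obs(); y=o["eef_rot"][2]; t=np.array(list(map(float,sys.argv[1:4]))); d=t-o["ee_pos"]
R=np.array([[np.cos(y),np.sin(y),0],[0,0,-1],[-np.sin(y),np.cos(y),0]])
print(o["time_s"],"pos",o["ee_pos"].round(4),"rot",o["eef_rot"].round(4),"dp",(R@d).round(4),"roll",round(-(float(sys.argv[4])-y),3),"w",o["grip_width"],"F",o["force"].round(1))
E
python3 - <<'E'
from h import *; from station import imaging
i=imaging.camera_info("wrist"); im=imaging.camera("wrist")
cv2.imwrite("pics/w2.png",im)
E
python3 go.py .6827 .0515 .058 1.571
```

```text
3.625 pos [0.6832 0.0509 0.1937] rot [-1.5721  0.      1.5668] dp [0.0006 0.1357 0.0005] roll -0.004 w 0.07069279283497008 F [ 1.  -0.5  0.3]
```

View pics/w2.png

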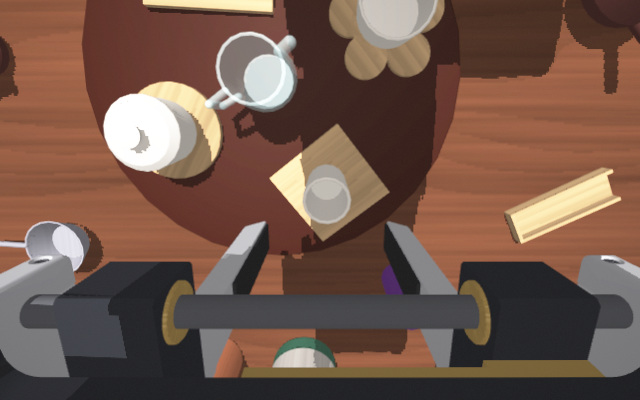

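The jaws straddle the white tall cup (326,195) on the square coaster. The purple look-alike is off to the side at (390,280), top view (256,122). The pink one is at top view (265,318), and the white low cup at (285,245). I chose the white ones.

apply_moves([
  {"dp": [0, 0.025, 0], "roll": 0, "grip": -0.5},
  {"dp": [0, 0.025, 0], "roll": 0, "grip": -0.5},
  {"dp": [0, 0.025, 0], "roll": 0, "grip": -0.5},
  {"dp": [0, 0.025, 0], "roll": 0, "grip": -0.5},
  {"dp": [0, 0.02, 0], "roll": 0, "grip": -0.5},
  {"dp": [0, 0.015, 0], "roll": 0, "grip": -0.5},
  {"dp": [0, 0, 0], "roll": 0, "grip": 0.2},
  {"dp": [0, 0, 0], "roll": 0, "grip": 0.5},
  {"dp": [0, 0, 0], "roll": 0, "grip": 0.5},
  {"dp": [0, 0, 0], "roll": 0, "grip": 0.5},
], newtons=15)

```text
time_s: 4.88
ee_pos: [0.6839, 0.0511, 0.0583]
eef_rot: [-1.572, -0.0, 1.568]
force: [0.1, 0.7, 3.5]
grip_width: 0.0408
```

apply_moves([
  {"dp": [0, -0.01, 0], "roll": 0, "grip": 0.5},
  {"dp": [0, -0.02, 0], "roll": 0, "grip": 0.5},
  {"dp": [0, -0.02, 0], "roll": 0, "grip": 0.5},
  {"dp": [0, -0.02, 0], "roll": 0, "grip": 0.5},
  {"dp": [0, -0.02, 0], "roll": 0, "grip": 0.5},
  {"dp": [0, -0.02, 0], "roll": 0, "grip": 0.5},
  {"dp": [0, -0.01, 0], "roll": 0, "grip": 0.5},
  {"dp": [0, 0, 0], "roll": 0, "grip": 0.5},
])

```text
time_s: 5.88
ee_pos: [0.6836, 0.051, 0.178]
eef_rot: [-1.572, -0.0, 1.568]
force: [-0.2, 0.4, -1.3]
grip_width: 0.0408
```

```bash
python3 go.py .473 -.0607 .180 1.571
```

```text
5.875 pos [0.6836 0.051  0.178 ] rot [-1.5716 -0.      1.568 ] dp [-0.1123 -0.002   0.2103] roll -0.003 w 0.0408197190196716 F [-0.2  0.4 -1.3]
```

apply_moves([
  {"dp": [-0.007, 0, 0.013], "roll": 0, "grip": 0.5},
  {"dp": [-0.014, 0, 0.026], "roll": 0, "grip": 0.5},
  {"dp": [-0.014, 0, 0.026], "roll": 0, "grip": 0.5},
  {"dp": [-0.014, 0, 0.026], "roll": 0, "grip": 0.5},
  {"dp": [-0.014, 0, 0.026], "roll": 0, "grip": 0.5},
  {"dp": [-0.014, 0, 0.026], "roll": 0, "grip": 0.5},
  {"dp": [-0.014, 0, 0.026], "roll": 0, "grip": 0.5},
  {"dp": [-0.014, 0, 0.026], "roll": 0, "grip": 0.5},
  {"dp": [-0.007, 0, 0.015], "roll": 0, "grip": 0.5},
  {"dp": [0, 0, 0], "roll": 0, "grip": 0.5},
])

```text
time_s: 7.12
ee_pos: [0.4729, -0.0606, 0.1774]
eef_rot: [-1.571, -0.0, 1.567]
force: [0.8, -0.5, -0.2]
grip_width: 0.041
```

apply_moves([
  {"dp": [0, 0.025, 0], "roll": 0, "grip": 0.5},
  {"dp": [0, 0.025, 0], "roll": 0, "grip": 0.5},
  {"dp": [0, 0.025, 0], "roll": 0, "grip": 0.5},
  {"dp": [0, 0.02, 0], "roll": 0, "grip": 0.5},
  {"dp": [0, 0.01, 0], "roll": 0, "grip": 0.5},
  {"dp": [0, 0.006, 0], "roll": 0, "grip": 0.5},
  {"dp": [0, 0.003, 0], "roll": 0, "grip": 0.5},
  {"dp": [0, 0, 0], "roll": 0, "grip": 0.5},
])

```text
time_s: 8.12
ee_pos: [0.4734, -0.0604, 0.0637]
eef_rot: [-1.571, 0.0, 1.568]
force: [-0.0, -0.3, -0.7]
grip_width: 0.0412
```

```bash
python3 go.py .473 -.0607 .058 1.571
```

```text
8.125 pos [ 0.4734 -0.0604  0.0637] rot [-1.5712e+00  1.0000e-04  1.5681e+00] dp [-0.0003  0.0057  0.0004] roll -0.003 w 0.041176619951117176 F [-0.  -0.3 -0.7]
```

Lower gently onto the board, release, rise.

apply_moves([
  {"dp": [0, 0.002, 0], "roll": 0, "grip": 0.5},
  {"dp": [0, 0.002, 0], "roll": 0, "grip": 0.5},
  {"dp": [0, 0.0015, 0], "roll": 0, "grip": 0.5},
  {"dp": [0, 0, 0], "roll": 0, "grip": 0.5},
])

```text
time_s: 8.62
ee_pos: [0.4733, -0.0604, 0.0582]
eef_rot: [-1.571, 0.0, 1.568]
force: [-0.6, 0.3, 1.9]
grip_width: 0.0407
```

apply_moves([
  {"dp": [0, 0, 0], "roll": 0, "grip": 0.0},
  {"dp": [0, 0, 0], "roll": 0, "grip": -0.4},
  {"dp": [0, 0, 0], "roll": 0, "grip": -0.4},
  {"dp": [0, -0.02, 0], "roll": 0, "grip": -0.4},
  {"dp": [0, -0.03, 0], "roll": 0, "grip": -0.4},
  {"dp": [0, -0.03, 0], "roll": 0, "grip": -0.4},
  {"dp": [0, -0.02, 0], "roll": 0, "grip": -0.9},
  {"dp": [0, 0, 0], "roll": 0, "grip": -0.9},
])

```text
time_s: 9.62
ee_pos: [0.4737, -0.0606, 0.1589]
eef_rot: [-1.573, 0.001, 1.568]
force: [-0.4, -0.8, 0.1]
grip_width: 0.0823
```

```bash
python3 - <<'E'
from h import *; from station import imaging
i=imaging.camera_info("wrist"); im=imaging.camera("wrist")
a=rect(im,i,.074,(.518,.109),.06,3000); b=rect(im,i,.082,(.627,-.11),.06,3000); c=rect(im,i,.028,(.473,-.061),.06,3000)
for q,R in((a,.033),(b,.0335),(c,.021)): cv2.circle(q,(180,180),int(R*3000),(0,0,255),1)
t=imaging.camera("top");ti=imaging.camera_info("top")
a2=rect(t,ti,.074,(.518,.109),.06,3000)
cv2.circle(a2,(180,180),99,(0,0,255),1)
cv2.imwrite("pics/m2.png",cv2.resize(np.vstack([np.hstack([a,b]),np.hstack([c,a2])]),(600,600)))
E
python3 go.py .518 .109 .165 1.571
```

```text
9.725 pos [ 0.4729 -0.0604  0.1572] rot [-1.570e+00 -1.000e-04  1.568e+00] dp [ 0.1695 -0.0078 -0.0447] roll -0.003 w 0.08791992786993619 F [-0.2 -0.3  0. ]
```

View pics/m2.png

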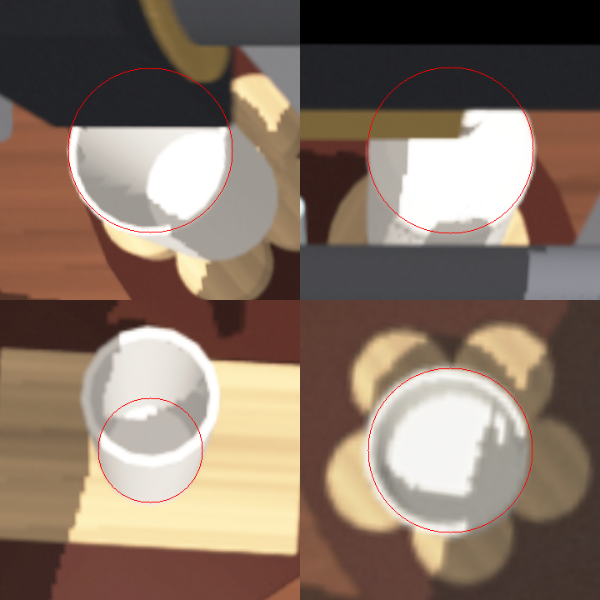

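The low cup's rim is at (.518,.109), and the tall cup stands upright on the board. Next, the low cup.

apply_moves([
  {"dp": [0.02, 0, -0.005], "roll": 0, "grip": -1},
  {"dp": [0.03, 0, -0.008], "roll": 0, "grip": -1},
  {"dp": [0.03, 0, -0.008], "roll": 0, "grip": -1},
  {"dp": [0.03, 0, -0.008], "roll": 0, "grip": -1},
  {"dp": [0.03, 0, -0.008], "roll": 0, "grip": -1},
  {"dp": [0.0295, 0, -0.008], "roll": 0, "grip": -1},
  {"dp": [0, 0, 0], "roll": 0, "grip": -1},
  {"dp": [0, 0.03, 0], "roll": 0, "grip": -1},
  {"dp": [0, 0.02, 0], "roll": 0, "grip": -1},
])

```text
time_s: 10.85
ee_pos: [0.5178, 0.1081, 0.106]
eef_rot: [-1.569, 0.0, 1.568]
force: [0.2, -0.1, -0.0]
grip_width: 0.0938
```

apply_moves([
  {"dp": [0, 0.02, 0], "roll": 0, "grip": -1},
  {"dp": [0, 0.02, 0], "roll": 0, "grip": -1},
  {"dp": [0, 0.015, 0], "roll": 0, "grip": -1},
  {"dp": [0, 0.008, 0], "roll": 0, "grip": -1},
  {"dp": [0, 0, 0], "roll": 0, "grip": -0.6},
  {"dp": [0, 0, 0], "roll": 0, "grip": 0},
  {"dp": [0, 0, 0], "roll": 0, "grip": 0},
  {"dp": [0, 0, 0], "roll": 0, "grip": 0},
], newtons=15)

```text
time_s: 11.85
ee_pos: [0.5189, 0.109, 0.0454]
eef_rot: [-1.572, -0.0, 1.568]
force: [-0.7, 0.3, 3.1]
grip_width: 0.0637
```

```bash
python3 go.py .518 .109 .165 1.571
```

```text
11.85 pos [0.5189 0.109  0.0454] rot [-1.5716e+00 -1.0000e-04  1.5681e+00] dp [-0.     -0.1196  0.0009] roll -0.003 w 0.06367696224620421 F [-0.7  0.3  3.1]
```

apply_moves([
  {"dp": [0, -0.01, 0], "roll": 0, "grip": 0.1},
  {"dp": [0, -0.02, 0], "roll": 0, "grip": 0.1},
  {"dp": [0, -0.025, 0], "roll": 0, "grip": 0.1},
  {"dp": [0, -0.025, 0], "roll": 0, "grip": 0.1},
  {"dp": [0, -0.02, 0], "roll": 0, "grip": 0.1},
  {"dp": [0, 0, 0], "roll": 0, "grip": 0.1},
  {"dp": [0, 0, 0], "roll": 0, "grip": 0.1},
])

```text
time_s: 12.72
ee_pos: [0.5183, 0.1089, 0.1443]
eef_rot: [-1.57, 0.0, 1.568]
force: [-1.0, 1.0, -1.2]
grip_width: 0.0636
```

```bash
python3 go.py .6843 .0534 .145 1.571
```

```text
12.725 pos [0.5183 0.1089 0.1443] rot [-1.570e+00  2.000e-04  1.568e+00] dp [-0.055  -0.0007 -0.1662] roll -0.003 w 0.06358875667831979 F [-1.   1.  -1.2]
```

apply_moves([
  {"dp": [-0.004, 0, -0.012], "roll": 0, "grip": 0.1},
  {"dp": [-0.008, 0, -0.024], "roll": 0, "grip": 0.1},
  {"dp": [-0.008, 0, -0.024], "roll": 0, "grip": 0.1},
  {"dp": [-0.008, 0, -0.024], "roll": 0, "grip": 0.1},
  {"dp": [-0.008, 0, -0.024], "roll": 0, "grip": 0.1},
  {"dp": [-0.008, 0, -0.024], "roll": 0, "grip": 0.1},
  {"dp": [-0.007, 0, -0.022], "roll": 0, "grip": 0.1},
  {"dp": [-0.004, 0, -0.012], "roll": 0, "grip": 0.1},
  {"dp": [0, 0, 0], "roll": 0, "grip": 0.1},
])

```text
time_s: 13.85
ee_pos: [0.6849, 0.0528, 0.1434]
eef_rot: [-1.569, 0.0, 1.567]
force: [-0.4, -0.2, -1.8]
grip_width: 0.0638
```

apply_moves([
  {"dp": [0, 0.02, 0], "roll": 0, "grip": 0.1},
  {"dp": [0, 0.025, 0], "roll": 0, "grip": 0.1},
  {"dp": [0, 0.025, 0], "roll": 0, "grip": 0.1},
  {"dp": [0, 0.015, 0], "roll": 0, "grip": 0.1},
  {"dp": [0, 0.007, 0], "roll": 0, "grip": 0.1},
  {"dp": [0, 0.002, 0], "roll": 0, "grip": 0.1},
  {"dp": [0, 0, 0], "roll": 0, "grip": 0.1},
])

```text
time_s: 14.72
ee_pos: [0.6847, 0.0535, 0.0516]
eef_rot: [-1.572, -0.0, 1.568]
force: [-0.7, 1.0, -0.9]
grip_width: 0.0639
```

```bash
python3 go.py .6843 .0534 .0452 1.571
```

```text
14.725 pos [0.6847 0.0535 0.0516] rot [-1.5717 -0.      1.5681] dp [-0.0001  0.0064  0.0004] roll -0.003 w 0.06392462976715876 F [-0.7  1.  -0.9]
```

apply_moves([
  {"dp": [0, 0.002, 0], "roll": 0, "grip": 0.1},
  {"dp": [0, 0.002, 0], "roll": 0, "grip": 0.1},
  {"dp": [0, 0.002, 0], "roll": 0, "grip": 0.1},
  {"dp": [0, 0, 0], "roll": 0, "grip": 0.1},
  {"dp": [0, 0, 0], "roll": 0, "grip": -0.6},
  {"dp": [0, 0, 0], "roll": 0, "grip": -0.9},
  {"dp": [0, 0, 0], "roll": 0, "grip": -0.9},
  {"dp": [0, -0.02, 0], "roll": 0, "grip": -0.9},
  {"dp": [0, -0.04, 0], "roll": 0, "grip": -0.9},
  {"dp": [0, -0.04, 0], "roll": 0, "grip": -1},
])

```text
time_s: 15.98
ee_pos: [0.6845, 0.0535, 0.1476]
eef_rot: [-1.572, -0.0, 1.568]
force: [0.3, -0.9, -0.3]
grip_width: 0.0934
```

```bash
python3 - <<'E'
from h import *; from station import imaging
t=imaging.camera("top");ti=imaging.camera_info("top")
a=rect(t,ti,.028,(.571,-.003),.21,1400)
for P,r in(((.6246,-.1105),.05),((.5247,.1098),.057)):
    cv2.circle(a,tuple(int(v) for v in topix(P,(.571,-.003),.21,1400)),int(r*1400),(0,0,255),1)
cv2.imwrite("pics/r3.png",a)
E
python3 go.py .627 -.110 .16 .5
```

```text
16.025 pos [0.6864 0.0535 0.1542] rot [-1.5798e+00 -2.0000e-04  1.5680e+00] dp [-0.1637 -0.0058  0.0589] roll 1.068 w 0.09380621288255632 F [-0.   0.1  5. ]
```

View pics/r3.png

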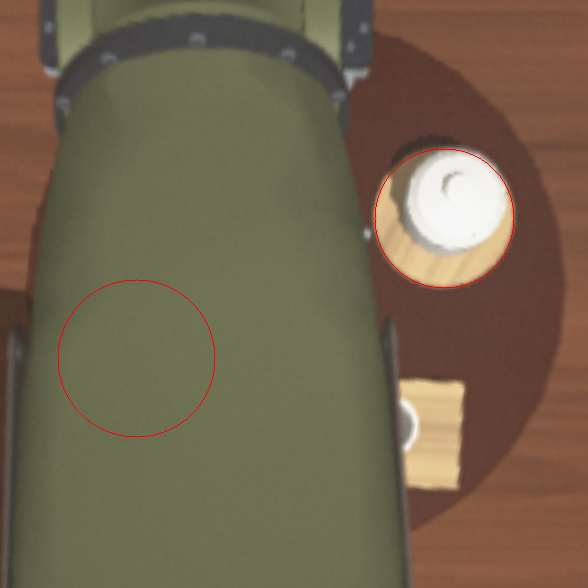

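apply_moves([
  {"dp": [-0.018, 0, 0.006], "roll": 0, "grip": -1},
  {"dp": [-0.03, 0, 0.011], "roll": 0, "grip": -1},
  {"dp": [-0.03, 0, 0.011], "roll": 0, "grip": -1},
  {"dp": [-0.03, 0, 0.011], "roll": 0, "grip": -1},
  {"dp": [-0.03, 0, 0.011], "roll": 0, "grip": -1},
  {"dp": [-0.026, 0, 0.009], "roll": 0, "grip": -1},
])

```text
time_s: 16.77
ee_pos: [0.6236, -0.1123, 0.1443]
eef_rot: [-1.569, -0.0, 1.567]
force: [0.4, 0.1, 0.0]
grip_width: 0.0936
```

apply_moves([
  {"dp": [0, 0, 0], "roll": 0.15, "grip": -1},
  {"dp": [0, 0, 0], "roll": 0.15, "grip": -1},
  {"dp": [0, 0, 0], "roll": 0.15, "grip": -1},
  {"dp": [0, 0, 0], "roll": 0.15, "grip": -1},
  {"dp": [0, 0, 0], "roll": 0.15, "grip": -1},
  {"dp": [0, 0, 0], "roll": 0.15, "grip": -1},
  {"dp": [0, 0, 0], "roll": 0.15, "grip": -1},
  {"dp": [0, 0, 0], "roll": 0, "grip": -1},
  {"dp": [0, 0, 0], "roll": 0, "grip": -1},
])

```text
time_s: 17.9
ee_pos: [0.6246, -0.1108, 0.1446]
eef_rot: [-1.57, 0.0, 0.521]
force: [0.0, -0.5, -0.1]
grip_width: 0.0939
```

```bash
python3 - <<'E'
from h import *; from station import imaging
i=imaging.camera_info("wrist"); im=imaging.camera("wrist")
cv2.imwrite("pics/w3.png",im)
for n,P,z in(("low rim",(.684,.0534),.074),("lid edge",(.627,-.11),.082),("knob",(.627,-.11),.108),("square",(.6836,.0534),.028),("round",(.6246,-.1105),.028),("bloss",(.5247,.1098),.028)): print(n,proj(i,[*P,z]).round(0))
np.save("w3.npy",i,allow_pickle=True)
E
python3 go.py .627 -.110 .059 .5
```

```text
low rim [[515.  55.]]
lid edge [[330. 211.]]
knob [[330. 223.]]
square [[483.  65.]]
round [[327. 194.]]
bloss [[ 358. -118.]]
17.95 pos [ 0.6247 -0.1106  0.1448] rot [-1.5705e+00  3.0000e-04  5.2050e-01] dp [ 0.0023  0.0858 -0.0006] roll 0.021 w 0.0939275827297815 F [-1.1 -0.6 -0.6]
```

View pics/w3.png

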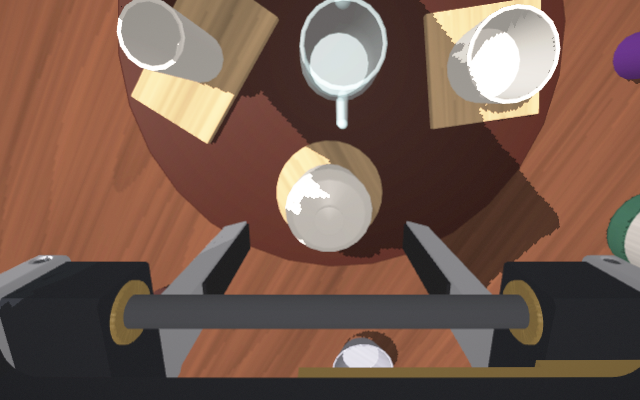

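apply_moves([
  {"dp": [0.0022, 0.02, 0], "roll": 0, "grip": -1},
  {"dp": [0, 0.02, 0], "roll": 0, "grip": -1},
  {"dp": [0, 0.02, 0], "roll": 0, "grip": -1},
  {"dp": [0, 0.015, 0], "roll": 0, "grip": -1},
  {"dp": [0, 0.0115, 0], "roll": 0, "grip": -1},
  {"dp": [0, 0, 0], "roll": 0, "grip": -0.6},
  {"dp": [0, 0, 0], "roll": 0, "grip": 0.1},
  {"dp": [0, 0, 0], "roll": 0, "grip": 0.1},
  {"dp": [0, 0, 0], "roll": 0, "grip": 0.1},
], newtons=20)

```text
time_s: 19.08
ee_pos: [0.6272, -0.1094, 0.0591]
eef_rot: [-1.572, -0.001, 0.518]
force: [-1.6, 0.0, 3.5]
grip_width: 0.0654
```

apply_moves([
  {"dp": [0, -0.008, 0], "roll": 0, "grip": 0.1},
  {"dp": [0, -0.012, 0], "roll": 0, "grip": 0.1},
  {"dp": [0, 0, 0], "roll": 0, "grip": 0.1},
  {"dp": [0, 0, 0], "roll": 0, "grip": 0.1},
])

```text
time_s: 19.58
ee_pos: [0.6268, -0.1093, 0.0784]
eef_rot: [-1.571, 0.0, 0.518]
force: [-0.0, 0.6, -1.9]
grip_width: 0.0651
```

```bash
python3 - <<'E'
from h import *; from station import imaging
im=imaging.camera("wrist")
cv2.imwrite("pics/w4.png",im[100:330,180:480])
E
python3 go.py .5247 .1098 .159 1.57
```

```text
19.625 pos [ 0.6267 -0.1092  0.0781] rot [-1.5704e+00  4.0000e-04  5.1800e-01] dp [ 0.0198 -0.0809  0.2408] roll -1.052 w 0.06565668945937131 F [-0.2  0.7 -2.4]
```

View pics/w4.png

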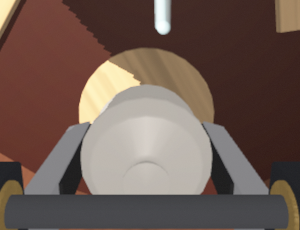

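apply_moves([
  {"dp": [0, -0.015, 0], "roll": 0, "grip": 0.1},
  {"dp": [0, -0.025, 0], "roll": 0, "grip": 0.1},
  {"dp": [0, -0.025, 0], "roll": 0, "grip": 0.1},
  {"dp": [0, -0.02, 0], "roll": 0, "grip": 0.1},
  {"dp": [0, -0.01, 0], "roll": 0, "grip": 0.1},
  {"dp": [0, 0, 0], "roll": 0, "grip": 0.1},
])

```text
time_s: 20.38
ee_pos: [0.6271, -0.1093, 0.1741]
eef_rot: [-1.572, -0.001, 0.518]
force: [-0.5, -0.8, -2.8]
grip_width: 0.0654
```

apply_moves([
  {"dp": [0.001, 0, 0.014], "roll": 0, "grip": 0.1},
  {"dp": [0.002, 0, 0.024], "roll": 0, "grip": 0.1},
  {"dp": [0.002, 0, 0.028], "roll": 0, "grip": 0.1},
  {"dp": [0.0025, 0, 0.03], "roll": 0, "grip": 0.1},
  {"dp": [0.0025, 0, 0.03], "roll": 0, "grip": 0.1},
  {"dp": [0.0025, 0, 0.03], "roll": 0, "grip": 0.1},
  {"dp": [0.0025, 0, 0.03], "roll": 0, "grip": 0.1},
  {"dp": [0.002, 0, 0.027], "roll": 0, "grip": 0.1},
  {"dp": [0.002, 0, 0.018], "roll": 0, "grip": 0.1},
  {"dp": [0.001, 0, 0.01], "roll": 0, "grip": 0.1},
])

```text
time_s: 21.62
ee_pos: [0.5244, 0.1109, 0.1732]
eef_rot: [-1.571, 0.0, 0.519]
force: [0.1, 0.0, -1.3]
grip_width: 0.0657
```

apply_moves([
  {"dp": [0, 0, 0], "roll": 0, "grip": 0.1},
  {"dp": [0, 0, 0], "roll": 0, "grip": 0.1},
])

```text
time_s: 21.88
ee_pos: [0.5252, 0.1095, 0.1733]
eef_rot: [-1.571, 0.0, 0.517]
force: [-0.6, -0.2, -3.4]
grip_width: 0.0651
```

```bash
python3 - <<'E'
from h import *; from station import imaging
im=imaging.camera("wrist");i=imaging.camera_info("wrist")
cv2.imwrite("pics/w5.png",im)
print(proj(i,[.5247,.1098,.028]))
E
python3 go.py .5247 .1098 .062 .518
```

```text
[[326.17989849 186.46676666]]
21.925 pos [0.5252 0.1094 0.1734] rot [-1.5709e+00  1.0000e-04  5.1730e-01] dp [-0.0003  0.1114  0.0006] roll -0.001 w 0.06538409331492775 F [-1.3  0.1 -2.7]
```

View pics/w5.png

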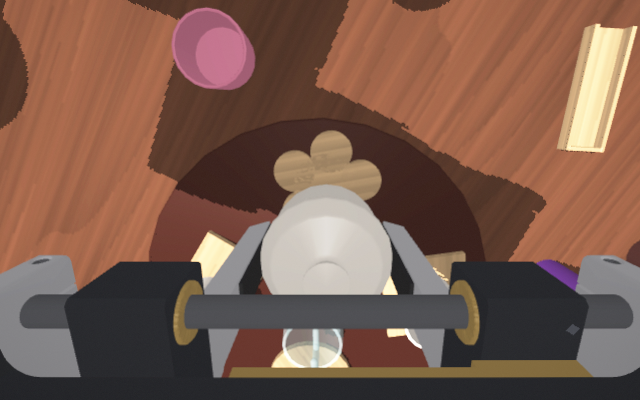

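apply_moves([
  {"dp": [0, 0.015, 0], "roll": 0, "grip": 0.1},
  {"dp": [0, 0.025, 0], "roll": 0, "grip": 0.1},
  {"dp": [0, 0.025, 0], "roll": 0, "grip": 0.1},
  {"dp": [0, 0.02, 0], "roll": 0, "grip": 0.1},
  {"dp": [0, 0.012, 0], "roll": 0, "grip": 0.1},
  {"dp": [0, 0.008, 0], "roll": 0, "grip": 0.1},
  {"dp": [0, 0.004, 0], "roll": 0, "grip": 0.1},
  {"dp": [0, 0, 0], "roll": 0, "grip": 0.1},
])

```text
time_s: 22.92
ee_pos: [0.5251, 0.11, 0.0646]
eef_rot: [-1.571, -0.0, 0.518]
force: [0.1, -0.4, -1.4]
grip_width: 0.0655
```

apply_moves([
  {"dp": [0, 0.002, 0], "roll": 0, "grip": 0.1},
  {"dp": [0, 0.002, 0], "roll": 0, "grip": 0.1},
  {"dp": [0, 0.0015, 0], "roll": 0, "grip": 0.1},
  {"dp": [0, 0, 0], "roll": 0, "grip": 0.1},
])

```text
time_s: 23.42
ee_pos: [0.525, 0.1101, 0.0591]
eef_rot: [-1.571, -0.0, 0.518]
force: [-1.0, 0.8, 1.0]
grip_width: 0.0651
```

apply_moves([
  {"dp": [0, 0, 0], "roll": 0, "grip": -0.6},
  {"dp": [0, 0, 0], "roll": 0, "grip": -0.9},
  {"dp": [0, 0, 0], "roll": 0, "grip": -0.9},
  {"dp": [0, -0.02, 0], "roll": 0, "grip": -0.9},
  {"dp": [0, -0.03, 0], "roll": 0, "grip": -0.9},
  {"dp": [0, -0.03, 0], "roll": 0, "grip": -0.9},
  {"dp": [0, -0.025, 0], "roll": 0, "grip": -0.5},
  {"dp": [0, 0, 0], "roll": 0, "grip": -0.5},
])

```text
time_s: 24.42
ee_pos: [0.5257, 0.1101, 0.1654]
eef_rot: [-1.572, -0.003, 0.518]
force: [-0.6, 0.4, -0.3]
grip_width: 0.0731
```

```bash
python3 go.py .473 -.0607 .164 1.571
```

```text
24.425 pos [0.5257 0.1101 0.1654] rot [-1.572 -0.003  0.518] dp [-0.1303  0.0014 -0.1223] roll -1.053 w 0.07306682329429566 F [-0.6  0.4 -0.3]
```

apply_moves([
  {"dp": [-0.015, 0, -0.014], "roll": 0, "grip": -0.5},
  {"dp": [-0.025, 0, -0.024], "roll": 0, "grip": -0.5},
  {"dp": [-0.025, 0, -0.024], "roll": 0, "grip": -0.5},
  {"dp": [-0.025, 0, -0.024], "roll": 0, "grip": -0.5},
  {"dp": [-0.025, 0, -0.024], "roll": 0, "grip": -0.5},
  {"dp": [-0.015, 0, -0.012], "roll": 0, "grip": -0.5},
  {"dp": [0, 0, 0], "roll": 0, "grip": -0.5},
  {"dp": [0, 0, 0], "roll": 0, "grip": -0.5},
])

```text
time_s: 25.42
ee_pos: [0.4722, -0.0602, 0.1634]
eef_rot: [-1.57, 0.001, 0.518]
force: [-0.2, -0.7, -0.2]
grip_width: 0.0704
```

```bash
python3 go.py .473 -.0607 .0585 .518
python3 - <<'E'
from h import *; from station import imaging
cv2.imwrite("pics/w6.png",imaging.camera("wrist")); i=imaging.camera_info("wrist"); np.save("w6.npy",i,allow_pickle=True)
print(proj(i,[[.4733,-.0604,.104],[.5247,.1098,.108]]))
E
```

```text
25.425 pos [ 0.4722 -0.0602  0.1634] rot [-1.5702e+00  5.0000e-04  5.1780e-01] dp [ 0.0005  0.1049 -0.0008] roll -0.0 w 0.0704075476097582 F [-0.2 -0.7 -0.2]
[[327.53304961 212.9904837 ]
 [525.16769435  35.87851621]]
```

View pics/w6.png

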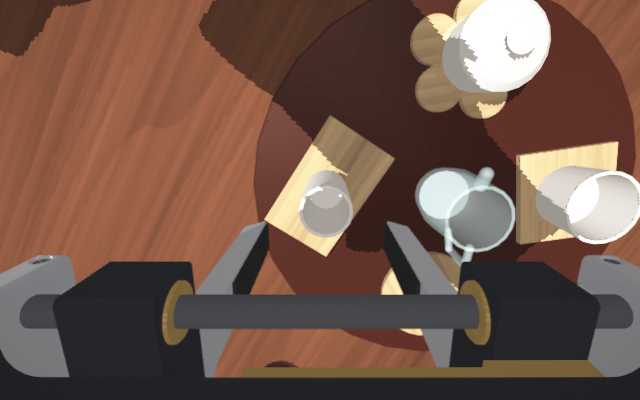

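apply_moves([
  {"dp": [0, 0.025, -0.0008], "roll": 0, "grip": -0.5},
  {"dp": [0, 0.025, 0], "roll": 0, "grip": -0.5},
  {"dp": [0, 0.025, 0], "roll": 0, "grip": -0.5},
  {"dp": [0, 0.018, 0], "roll": 0, "grip": -0.5},
  {"dp": [0, 0.012, 0], "roll": 0, "grip": -0.5},
  {"dp": [0, 0, 0], "roll": 0, "grip": 0.1},
  {"dp": [0, 0, 0], "roll": 0, "grip": 0.5},
  {"dp": [0, 0, 0], "roll": 0, "grip": 0.5},
  {"dp": [0, 0, 0], "roll": 0, "grip": 0.5},
], newtons=15)

```text
time_s: 26.6
ee_pos: [0.4731, -0.0611, 0.0594]
eef_rot: [-1.571, -0.001, 0.518]
force: [-0.9, -0.1, 3.6]
grip_width: 0.0414
```

apply_moves([
  {"dp": [0, -0.01, 0], "roll": 0, "grip": 0.5},
  {"dp": [0, -0.02, 0], "roll": 0, "grip": 0.5},
  {"dp": [0, -0.025, 0], "roll": 0, "grip": 0.5},
  {"dp": [0, -0.025, 0], "roll": 0, "grip": 0.5},
  {"dp": [0, -0.02, 0], "roll": 0, "grip": 0.5},
  {"dp": [0, -0.015, 0], "roll": 0, "grip": 0.5},
  {"dp": [0, 0, 0], "roll": 0, "grip": 0.5},
])

```text
time_s: 27.48
ee_pos: [0.4731, -0.0611, 0.1749]
eef_rot: [-1.572, -0.001, 0.518]
force: [0.5, 0.9, -1.1]
grip_width: 0.0416
```

```bash
python3 go.py .6246 -.1105 .173 .518
```

```text
27.475 pos [ 0.4731 -0.0611  0.1749] rot [-1.572e+00 -1.300e-03  5.180e-01] dp [ 0.1071  0.0019 -0.1179] roll 0.0 w 0.04160783096590111 F [ 0.5  0.9 -1.1]
```

apply_moves([
  {"dp": [0.01, 0, -0.011], "roll": 0, "grip": 0.5},
  {"dp": [0.018, 0, -0.02], "roll": 0, "grip": 0.5},
  {"dp": [0.018, 0, -0.02], "roll": 0, "grip": 0.5},
  {"dp": [0.018, 0, -0.02], "roll": 0, "grip": 0.5},
  {"dp": [0.018, 0, -0.02], "roll": 0, "grip": 0.5},
  {"dp": [0.015, 0, -0.017], "roll": 0, "grip": 0.5},
  {"dp": [0.01, 0, -0.01], "roll": 0, "grip": 0.5},
  {"dp": [0, 0, 0], "roll": 0, "grip": 0.5},
])

```text
time_s: 28.48
ee_pos: [0.6241, -0.1107, 0.1724]
eef_rot: [-1.569, 0.001, 0.518]
force: [-0.1, -0.2, -1.1]
grip_width: 0.0417
```

apply_moves([
  {"dp": [0, 0.015, 0], "roll": 0, "grip": 0.5},
  {"dp": [0, 0.025, 0], "roll": 0, "grip": 0.5},
  {"dp": [0, 0.025, 0], "roll": 0, "grip": 0.5},
  {"dp": [0, 0.02, 0], "roll": 0, "grip": 0.5},
  {"dp": [0, 0.012, 0], "roll": 0, "grip": 0.5},
  {"dp": [0, 0.008, 0], "roll": 0, "grip": 0.5},
  {"dp": [0, 0.004, 0], "roll": 0, "grip": 0.5},
  {"dp": [0, 0, 0], "roll": 0, "grip": 0.5},
])

```text
time_s: 29.48
ee_pos: [0.6243, -0.1106, 0.0652]
eef_rot: [-1.571, -0.0, 0.518]
force: [-0.1, -0.3, -0.2]
grip_width: 0.0416
```

```bash
python3 go.py .6246 -.1105 .0593 .518
```

```text
29.475 pos [ 0.6243 -0.1106  0.0652] rot [-1.571e+00 -2.000e-04  5.180e-01] dp [ 0.0003  0.0059 -0.    ] roll 0.0 w 0.04158889164841683 F [-0.1 -0.3 -0.2]
```

apply_moves([
  {"dp": [0, 0.002, 0], "roll": 0, "grip": 0.5},
  {"dp": [0, 0.002, 0], "roll": 0, "grip": 0.5},
  {"dp": [0, 0.002, 0], "roll": 0, "grip": 0.5},
  {"dp": [0, 0, 0], "roll": 0, "grip": 0.5},
  {"dp": [0, 0, 0], "roll": 0, "grip": 0},
  {"dp": [0, 0, 0], "roll": 0, "grip": -0.5},
  {"dp": [0, 0, 0], "roll": 0, "grip": -0.5},
  {"dp": [0, -0.02, 0], "roll": 0, "grip": -0.5},
  {"dp": [0, -0.03, 0], "roll": 0, "grip": -0.5},
  {"dp": [0, -0.03, 0], "roll": 0, "grip": -0.5},
])

```text
time_s: 30.72
ee_pos: [0.6244, -0.1106, 0.1414]
eef_rot: [-1.572, -0.001, 0.518]
force: [0.3, -0.0, -0.6]
grip_width: 0.0707
```

apply_moves([
  {"dp": [0, -0.03, 0], "roll": 0, "grip": -0.5},
  {"dp": [-0.02, -0.01, -0.03], "roll": 0, "grip": -0.5},
  {"dp": [-0.04, -0.01, -0.03], "roll": 0, "grip": -0.5},
  {"dp": [-0.05, 0, -0.02], "roll": 0, "grip": -0.5},
  {"dp": [-0.05, 0, -0.02], "roll": 0, "grip": -0.5},
  {"dp": [-0.05, 0, -0.02], "roll": 0, "grip": -0.5},
  {"dp": [-0.04, 0, -0.02], "roll": 0, "grip": -0.5},
  {"dp": [0, 0, 0], "roll": 0, "grip": -0.5},
  {"dp": [0, 0, 0], "roll": 0, "grip": -0.5},
])

```text
time_s: 31.85
ee_pos: [0.4767, -0.3556, 0.1899]
eef_rot: [-1.572, -0.001, 0.518]
force: [-0.6, 0.4, 0.2]
grip_width: 0.0704
```

Run:
```python
from h import *; from station import ctrl,imaging
print(ctrl.get_obs()["ee_pos"])
t=imaging.camera("top");ti=imaging.camera_info("top")
S=3000;r=[[],[]]
for c,z,R in(((.6246,-.1105),.104,.021),((.6836,.0534),.074,.033),((.5247,.1098),.082,.0335)):
  for k,(zz,RR) in enumerate(((z,R),(.028,.015))):
    a=rect(t,ti,zz,c,.07,S//2); cv2.circle(a,(105,105),int(RR*S/2),(0,0,255),1); r[k].append(cv2.resize(a,(266,266)))
cv2.imwrite("pics/f.png",np.vstack([np.hstack(x) for x in r]))
cv2.imwrite("pics/top9.png",t)
```

```text
[ 0.47674116 -0.35564405  0.18989003]
```

View pics/f.png

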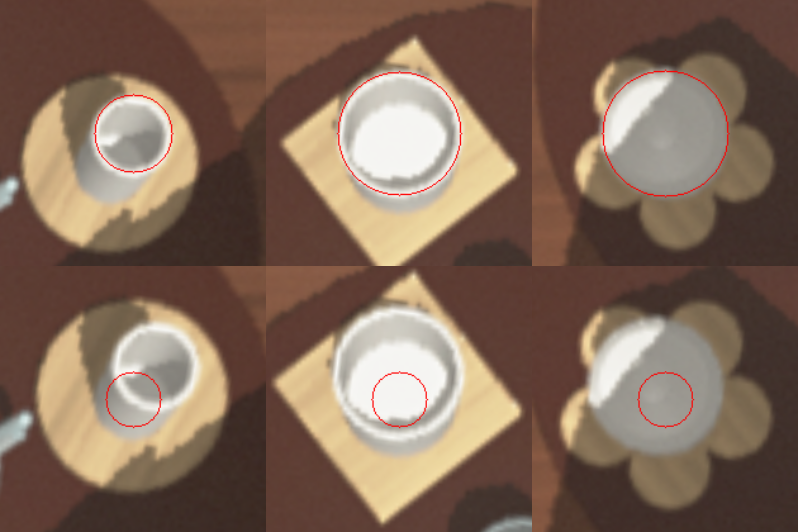

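View pics/top9.png

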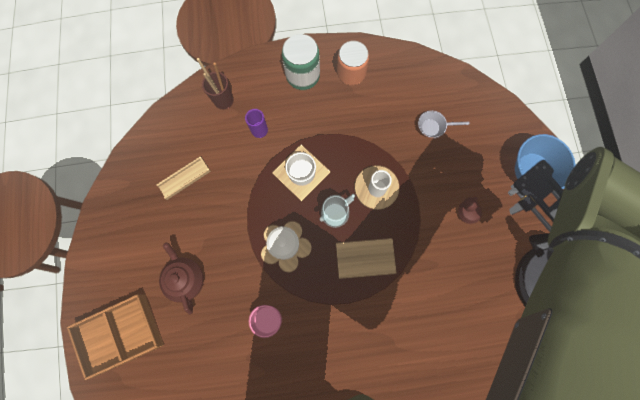

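All three rims sit on the predicted circles. The arm reaches over towards the kettle in this view, so I'm pulling it back to a clear spot before handing in.

apply_moves([
  {"dp": [0.005, -0.01, 0.02], "roll": 0, "grip": -0.5},
  {"dp": [0.007, -0.01, 0.035], "roll": 0, "grip": -0.5},
  {"dp": [0.007, -0.01, 0.035], "roll": 0, "grip": -0.5},
  {"dp": [0.007, -0.01, 0.035], "roll": 0, "grip": -0.5},
  {"dp": [0.005, -0.01, 0.03], "roll": 0, "grip": -0.5},
  {"dp": [0, 0, 0], "roll": 0, "grip": -0.5},
  {"dp": [0, 0, 0], "roll": 0, "grip": -0.5},
  {"dp": [0, 0, 0], "roll": 0, "grip": -0.5},
])

```text
time_s: 32.9
ee_pos: [0.4267, -0.2063, 0.2385]
eef_rot: [-1.57, 0.0, 0.518]
force: [0.8, -0.1, 0.1]
grip_width: 0.0702
```

Run:
```python
from station import ctrl,imaging; import cv2
o=ctrl.get_obs(); print(o["time_s"],o["ee_pos"],o["force"])
cv2.imwrite("pics/s9.png",imaging.camera("scene"))
```

```text
32.9 [ 0.42670218 -0.2063138   0.23851067] [ 0.80911146 -0.10747245  0.10658812]
```

View pics/s9.png

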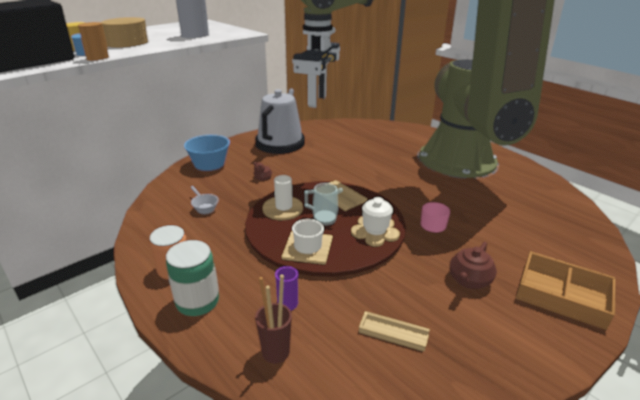

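The view shows the tall cup upright on the round coaster (284,195), the low cup on the square one (308,240) and the lidded cup on the blossom (377,218). The arm is clear of everything.

```bash
python3 -c "
from station import ctrl; print(ctrl.hand_in())"
```

```text
the job is handed in; nothing more can be done
None
```

All three cups are on their own coasters, and I handed the job in at about 33 s of the 96 s allowed. The hand-in reports no verdict, so success rests on my own checks below.

- **What I did:** I set the tall cup aside on the oblong board, moved the low cup to the square coaster and the lidded cup to the plum-blossom coaster. Then I moved the tall cup from the board to the round coaster. Each cup was lowered by a few millimetres at a time until it touched, then released.
- **Cup positions:** In the last top view, each rim or lid edge sits within about 2–3 mm of its coaster's centre, against the 15 mm allowed. All three look upright in the top and scene views. The one small disagreement was the lidded cup's knob, about 2 mm off its predicted spot in a wrist view.
- **Everything else:** By eye, the pitcher, teapot, tea pet and the pink and purple cups are at the same places in the pictures as at the start. The gripper is open, and the last picture shows the arm clear of everything.
- **Not checked:** The moves gave no direct reading of contact between the arm and the kettle while the arm was parked near it. The top view showed them overlapping, so I pulled the arm back before handing in. The last tool force was within sensor noise. I did not measure tilt as a number.

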